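# Put a modelling tool away in its drawer lane

### The job

Put the dark wooden modelling tool away in the small two-drawer chest: pull the upper drawer all the way out to its stop, lower the tool (do not drop it) so that it lies flat in the narrow ribbed lane that runs from the front to the back of the drawer beside the two medallions, then push the drawer fully shut until its catch has clicked home. Leave the brush, the disc on the chest and the lower drawer as they are, and the medallions in their cells.

Things in the scene. Friction and masses are not known exactly. Their poses are not given: they have to be found in the camera images.
- chest: Brown wooden chest of two drawers, one above the other, fixed, left ahead of the robot; the drawers open towards the robot's right. 215 mm deep (x), 145 wide (y), 155 high. Origin: centre of its underside; x points from front to back, z up. Drawer fronts lie at x = -107.5 mm and slide out along the chest's -x. The top drawer's front is 46 mm high, its sides and back stand 32 mm above its floor.
- upper (a joint): How far the upper drawer is out (m): 0 fully shut, 0.185 at its stop. About 1 N of friction. A sprung ball catch holds it shut: about 5 to 6 N pulls it over the catch and about as much pushes it back over; the catch acts only in the first 12 mm, is passed at about 6 mm, and draws the drawer home once it is within about 4 mm of shut.
- upper_knob (a point): Centre of the turned dark wooden knob in the middle of the upper drawer's front, 22 mm before that front, about 124 mm above the table, 30 mm below the chest's top. Round, 29 mm across here, sticks out 31 mm, with a 15 mm neck behind. Can be pinched from above, fingers left and right of it (along the chest's y). Axes as the chest's; moves with the drawer.
- upper_lane (a point): Middle of the tool lane's floor in the upper drawer, 97 mm behind the front's outside, about 102 mm above the table; axes as the chest's; moves with the drawer. The lane runs along x; 30 mm wide (y), 180 long, but at the stop only 85 mm before and behind this point are clear of the chest's top board. More under front_cell.
- front_cell (a point): Middle of the floor of the cell (51 mm in x, 50 in y, 14 mm ribs) beside the lane at the front, with a medallion. Also of the lane: it is flanked by 14 mm ribs at its front and rear 51 mm only; along its middle 78 mm there are none, and fingers have bare floor for 38 mm from the lane's middle line on the -y side and 69 mm on the +y side (70 mm long there, between the cells).
- rear_cell (a point): The same kind of cell at the rear end of the lane, 129 mm behind the front cell, with the other medallion.
- lower (a joint): How far the lower drawer is out, in m; 0 shut. It stays shut.
- tool: Dark wooden modelling tool, a slim spindle tapering to both ends, 156 mm long (its y), at most 12 mm wide (x) and 11 mm thick (z), about 30 g. Origin at the centre of its underside; it lies flat on the table at the start, ahead or ahead to the right. It is held across its middle.
- brush: Thin paint brush, 192 mm long (its y), 9 mm thick, with a ferrule and bristles at one end; lies on the table; it and the tool may have changed places. Origin at the centre of its underside. Not to be moved.
- medallion_a: Stamped round clay medallion, 46 mm across, 10 mm thick, lying in one cell of the upper drawer. Origin at the centre of its underside.
- medallion_b: The same medallion in the other cell.
- disc: Round flat biscuit-fired clay disc, 95 mm across, 9 mm thick, lying on top of the chest. Origin at the centre of its underside. Not to be moved.

How it is judged:
On the way, in this order (a step that is already met when the one before it is completed fails the run):
1. the upper drawer is pulled out to its stop (value of joint upper above 0.18 m), for 0.2 s.
2. the tool, still held, is lowered into the lane of the open drawer (y of tool in the frame of upper_lane between -0.012 and 0.012 m and x of tool in the frame of upper_lane between -0.02 and 0.02 m and z of tool in the frame of upper_lane below 0.022 m and contact force between tool and the fingers above 0.3 N and value of joint upper above 0.15 m), for 0.1 s.
3. the tool lies flat in the lane and is let go, with the drawer still open (y of tool in the frame of upper_lane between -0.012 and 0.012 m and x of tool in the frame of upper_lane between -0.02 and 0.02 m and z of tool in the frame of upper_lane below 0.006 m and angle between the y axis of tool and the x axis of upper_lane, either way round below 0.15 rad and contact force between tool and the fingers below 0.05 N and value of joint upper above 0.15 m), for 0.2 s.
At the end, for the whole second after the job is handed in: The upper drawer is fully shut (within 2 mm) with the tool at rest flat in its lane (its middle within 12 mm of the lane's middle across it and 20 mm along it, parallel to it within 0.15 rad), the medallions lie in their cells, and the lower drawer is shut (within 4 mm) (value of joint upper below 0.002 m and value of joint lower below 0.004 m and y of tool in the frame of upper_lane between -0.012 and 0.012 m and x of tool in the frame of upper_lane between -0.02 and 0.02 m and z of tool in the frame of upper_lane below 0.006 m and angle between the y axis of tool and the x axis of upper_lane, either way round below 0.15 rad and ((x of medallion_a in the frame of front_cell between -0.01 and 0.01 m and y of medallion_a in the frame of front_cell between -0.01 and 0.01 m and z of medallion_a in the frame of front_cell below 0.008 m) or (x of medallion_a in the frame of rear_cell between -0.01 and 0.01 m and y of medallion_a in the frame of rear_cell between -0.01 and 0.01 m and z of medallion_a in the frame of rear_cell below 0.008 m)) and ((x of medallion_b in the frame of front_cell between -0.01 and 0.01 m and y of medallion_b in the frame of front_cell between -0.01 and 0.01 m and z of medallion_b in the frame of front_cell below 0.008 m) or (x of medallion_b in the frame of rear_cell between -0.01 and 0.01 m and y of medallion_b in the frame of rear_cell between -0.01 and 0.01 m and z of medallion_b in the frame of rear_cell below 0.008 m)) and linear speed of tool below 0.02 m/s); the robot touches nothing.
It fails at once if the brush is moved more than 20 mm (distance of brush from where it was at the start of the episode above 0.02 m).
It fails at once if the disc on the chest is moved more than 20 mm (distance of disc from where it was at the start of the episode above 0.02 m).
It fails at once if the lower drawer is opened more than 10 mm (value of joint lower above 0.01 m).
It also fails if it takes over 67 s, if anything falls off the work surface, if the arm or the gripper's body presses on something with over 40 N, if the wrist force passes 120 N, or if a joint passes its speed limit or range.

### The arm

A 7-joint arm with a two-finger parallel gripper is mounted at the origin on the work surface; the furniture and walls round the work are solid. World frame = base frame: x ahead of the robot, y to its left, z up, the work surface at z = 0. Lengths are in m, angles in rad, forces in N, time in s.
With the tool pointing down it reaches from about 0.4 to 0.9 m from the base axis. Payload 5.5 kg.
Tool frame: the origin (TCP) lies between the finger pads; the fingertips stand 25 mm ahead of it and the grasp point (between the pads) lies 6 mm ahead of it; z points along the fingers, y is the line along which they close (so a half turn about z gives the same grasp; the last joint's range is limited). The gripper opens to 85 mm and grips with 20 to 120 N. Pads are 22 mm wide; open, the fingers measure 114 mm over their backs; the gripper's body (76 mm by 85 mm) begins 54 mm behind the grasp point. The pads swing forward as they close: fully open they stand 13 mm farther back than shut.
Start: joints at [-1.004, 0.501, -0.427, 1.55, 0.221, 1.138, -0.21], TCP at [0.194, 0.62, 0.256] pointing down, gripper open.
Joint ranges: [-2.88, 2.88], [-0.31, 2.03], [-1.54, 1.56], [0.2, 2.42], [-1.41, 4.55], [0.19, 2.02], [-2.57, 2.57]. Speed limits (rad/s): [2.57, 2.57, 3.14, 3.14, 3.14, 3.14, 3.14].

### API

Orientations are given as a unit quaternion [w, x, y, z].
In Python, from cell import monitor, imaging, finish_job gives the robot as it stands. The module is installed in compiled form; this text tells all that it offers.
- The arm moves only by the tool jog_arm, never from a script. Its argument "moves" is a list of rows, each a list of 7 numbers: the turn, a rotation vector about the world's x, y, z in rad, then the shift along the world's x, y, z in mm, then the finger opening in mm, from 0 to 85.4. In form: [[wx, wy, wz, tx, ty, tz, hand], ...]. A call has exactly 5 rows; each row is the pose to reach, as a shift and turn from the pose commanded when the call began; what a row does not reach only later rows make up. A row lasts 1/8 s, in which the tool goes at most 62.5 mm and 10.7 degrees, less where a joint would pass 70% of its speed; a pose out of reach is approached as far as the arm can. A call with a gripper value outside its range is refused whole. The fingers move at their own pace and stop on an object; "newtons" is the grip in N (left out, the last holds). Time passes only in rows, so rows that repeat a pose let the fingers close, or fill a call up. It gives the time, the measured TCP pose, the force, the opening and the grip force at its end, in the units of the state.
- monitor.sense(): the state, without advancing time (a new reading comes with each control period).
- imaging.grab_frame(name): name is "side" or "top"; returns a dict with "frame" (420x560x3 uint8, red, green, blue), "vertical_fov" (degrees; the focal length in pixels is half the picture's height over the tangent of half this angle, whatever the lens; pixels are square), "cx", "cy" (the principal point, pixels), "k1" (the pictures are not rectified: a ray, as slopes to the right and down, at radius r is drawn at 1 + k1 r^2 times it, then the intrinsics apply), "extrinsics" (4x4, takes a point from camera to world coordinates). Camera axes: x right, y down, z forward; pixel columns grow to the right and rows downward; lengths in m; the calibration is good to about 2 mm. A picture is of the moment at which its call begins. There is no depth.
- finish_job(): hands the job in; it is judged then, once.
The state is a dict: "clock": time; "qpos": joint angles; "qvel": joint speeds; "joint_torque": joint torques, N m; "position": TCP position; "tool_rot": TCP orientation; "force": force on the tool from outside, world axes, zero at the start; "ft_torque": the same for the moment, N m; "gripper_width": finger opening in m; "grip_force": force on a finger pad.
Only numpy, scipy, OpenCV 4.12 (cv2) and the standard library are available. Lean on these libraries where they do the work, as an engineer would, in place of code of your own. Each camera call takes 0.05 s, during which the arm holds its last target. There are 200 camera calls.

## Working session

There is one attempt and no reset: what is moved stays moved. The work goes in short steps, Python scripts to look and compute and a tool call to move; the robot and the scene stay as the last step left them, time stands still between calls to the robot, and variables do not carry over. Pictures are saved under pics/ and viewed, at most 10 in all, crops included, and the job is handed in when it is done.

Besides the shell and the picture viewer there is one more tool, called after ">>>" as name(argument=value, ...), one argument or row to a line, values as JSON. jog_arm: Moves the arm, as the interface text tells. Its arguments: {"type":"object","properties":{"moves":{"type":"array"},"newtons":{"type":"number"}},"required":["moves"]}

```bash
mkdir -p pics; cat > h.py <<'E'
import numpy as np, cv2
from cell import monitor, imaging
def K(d):
    f=210/np.tan(np.radians(d["vertical_fov"])/2)
    return np.array([[f,0,d["cx"]],[0,f,d["cy"]],[0,0,1.]]),np.array([d["k1"],0,0,0])
def ray(d,uv):
    k,D=K(d);E=np.array(d["extrinsics"])
    p=np.array(uv,float).reshape(-1,1,2)
    n=cv2.undistortPointsIter(p,k,D,None,None,(3,100,1e-10)).reshape(-1,2)
    return E[:3,3],np.c_[n,np.ones(len(n))]@E[:3,:3].T
def onz(d,uv,z):
    o,r=ray(d,uv);return o+r*((z-o[2])/r[:,2])[:,None]
def proj(d,P):
    k,D=K(d);E=np.linalg.inv(np.array(d["extrinsics"]))
    return cv2.projectPoints(np.array(P,float).reshape(-1,3),cv2.Rodrigues(E[:3,:3])[0],E[:3,3],k,D)[0].reshape(-1,2)
def grab(n,save=None):
    d=imaging.grab_frame(n)
    if save: cv2.imwrite("pics/"+save,d["frame"][:,:,::-1])
    return d
E
python3 - <<'E'
from h import *
import pickle
for n in("side","top"):
    d=grab(n,n+"0.png");pickle.dump(d,open(n+"0.pkl","wb"))
    print(n,d["vertical_fov"],d["cx"],d["cy"],d["k1"],np.round(d["extrinsics"],3).tolist())
s=monitor.sense();print({k:np.round(s[k],3).tolist() for k in("clock","position","tool_rot","gripper_width")})
E
```

```text
side 57.557315211815656 275.6648914648122 208.76760640033638 -0.07062248206648206 [[0.912, -0.137, 0.387, 0.048], [-0.41, -0.351, 0.842, -0.769], [0.02, -0.926, -0.376, 0.501], [0.0, 0.0, 0.0, 1.0]]
top 43.92761037179193 283.9202832498875 206.90546460738685 -0.07751022564451283 [[-0.007, -0.991, 0.133, 0.262], [-1.0, 0.008, 0.01, 0.098], [-0.011, -0.133, -0.991, 1.488], [0.0, 0.0, 0.0, 1.0]]
{'clock': 0.1, 'position': [0.194, 0.62, 0.255], 'tool_rot': [-0.0, 0.151, 0.988, -0.001], 'gripper_width': 0.085}
```

View pics/side0.png

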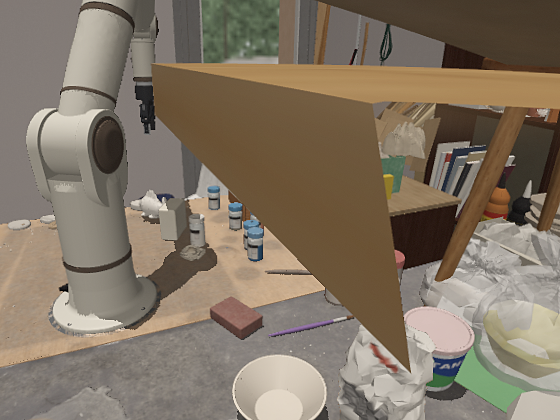

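View pics/top0.png

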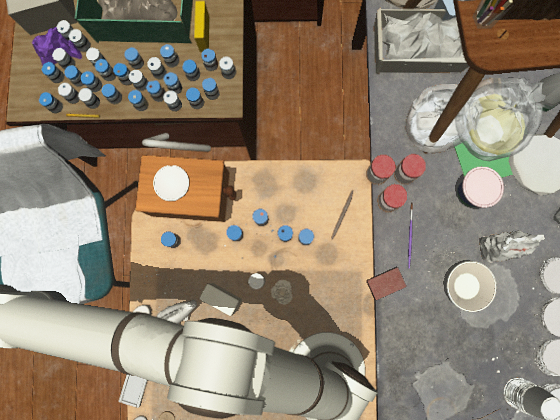

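The top view shows the chest at about (182,187) with its knob at (231,190), the disc at (171,184), the tool at (342,214) and the brush at (410,235). In the side view a board hides the chest, but the tool's tip shows at (290,272).

```bash
python3 - <<'E'
from h import *
import pickle
d=pickle.load(open("top0.pkl","rb"));f=d["frame"];im=f[:,:,::-1]
a=cv2.resize(im[145:230,125:245],(720,510),interpolation=cv2.INTER_CUBIC)
cv2.imwrite("pics/crop1.png",a)
# tool: dark vs board
g=cv2.cvtColor(im,cv2.COLOR_BGR2GRAY)
m=np.zeros_like(g);m[180:250,322:362]=(g[180:250,322:362]<125)
c=max(cv2.findContours(m,0,1)[0],key=cv2.contourArea)
m2=np.zeros_like(g);cv2.drawContours(m2,[c],-1,1,-1)
v,u=np.nonzero(m2);P=onz(d,np.c_[u,v],0.006)[:,:2]
mu=P.mean(0);w,V=np.linalg.eigh(np.cov((P-mu).T));ax=V[:,1];t=(P-mu)@ax
print("tool",len(u),mu,"ax",ax,np.degrees(np.arctan2(ax[1],ax[0])),"mid",mu+ax*(t.min()+t.max())/2,t.min(),t.max())
for p in[(171,184),(231,190)]:print(f[p[1],p[0]],onz(d,[p],0.16),onz(d,[p],0.124))
# bottles: caps blue
hsv=cv2.cvtColor(im,cv2.COLOR_BGR2HSV);b=cv2.inRange(hsv,(95,100,60),(125,255,255));b[:150]=0
n,_,st,ce=cv2.connectedComponentsWithStats(b)
for s,k in zip(st[1:],ce[1:]):
    if s[4]>30:print("cap",k.round(),onz(d,[k],0.07)[0].round(3))
E
```

```text
tool 124 [ 0.44839119 -0.05963417] ax [-0.90947461  0.41575946] 155.43284739460537 mid [ 0.45048684 -0.06059218] -0.06158493372374634 0.05697645135049059
[242 244 236] [[0.50240409 0.40490385 0.16      ]] [[0.50892491 0.41323017 0.124     ]]
[92 56 39] [[0.48505386 0.24788917 0.16      ]] [[0.49110444 0.25195993 0.124     ]]
cap [260. 216.] [0.427 0.179 0.07 ]
cap [234. 232.] [0.383 0.249 0.07 ]
cap [285. 233.] [0.38 0.11 0.07]
cap [306. 236.] [0.371 0.053 0.07 ]
cap [168. 239.] [0.366 0.431 0.07 ]
```

View pics/crop1.png

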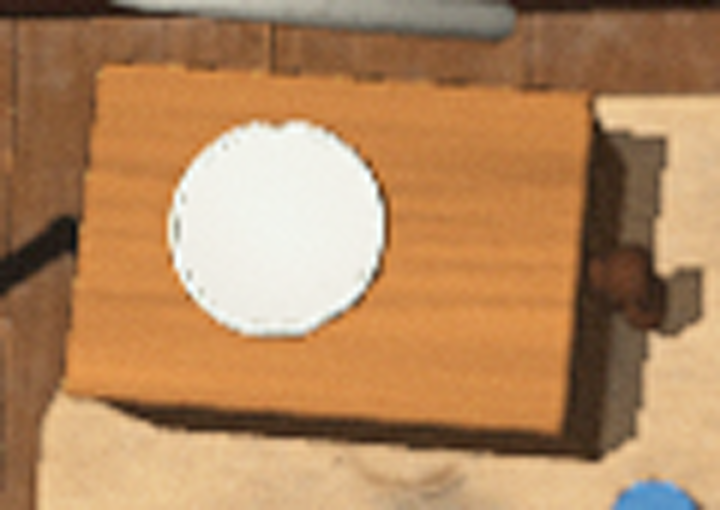

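The crop shows the top board's corners at (100,65), (595,93), (562,433) and (65,393), and the knob at about (635,285); the crop is enlarged 6 times.

```bash
python3 - <<'E'
from h import *
import pickle
d=pickle.load(open("top0.pkl","rb"));f=d["frame"];im=f[:,:,::-1]
c=np.array([(100,65),(595,93),(562,433),(65,393)])/6+[124.6,144.6]
P=onz(d,c,0.155);print(P.round(4));e=lambda a,b:np.linalg.norm(P[a]-P[b])
print("len",e(0,1),e(3,2),"wid",e(0,3),e(1,2),"ctr",P.mean(0))
x=(P[0]-P[1]+P[3]-P[2])[:2];x/=np.linalg.norm(x);w=(P[0]-P[3]+P[1]-P[2])[:2]
print("xaxis",x,np.degrees(np.arctan2(x[1],x[0])),"from width",np.degrees(np.arctan2(w[1],w[0]))+90)
C=P.mean(0)[:2];print("knob pred",C-x*(.1075+.022),"seen",onz(d,[(635/6+124.6,285/6+144.6)],.128))
# tool by difference from blurred background
r=im[180:250,322:366].astype(np.float32);bg=cv2.medianBlur(im,31)[180:250,322:366].astype(np.float32)
m=((bg-r).sum(2)>70).astype(np.uint8)
n,l,st,_=cv2.connectedComponentsWithStats(m);k=1+st[1:,4].argmax()
v,u=np.nonzero(l==k);Q=onz(d,np.c_[u+322,v+180],0.006)[:,:2];mu=Q.mean(0);W,V=np.linalg.eigh(np.cov((Q-mu).T));ax=V[:,1];t=(Q-mu)@ax
print("tool",len(u),mu,np.degrees(np.arctan2(ax[1],ax[0])),"mid",mu+ax*(t.min()+t.max())/2,t.min(),t.max())
E
```

```text
[[0.5809 0.4874 0.155 ]
 [0.5656 0.2681 0.155 ]
 [0.4161 0.281  0.155 ]
 [0.4352 0.4982 0.155 ]]
len 0.21987131876615335 0.21808297604135884 wid 0.14602723479910015 0.15001349342658732 ctr [0.49945058 0.38367696 0.155     ]
xaxis [0.0786347 0.9969035] 85.48990757592289 from width 85.40572135004679
knob pred [0.48926738 0.25457796] seen [[0.48480295 0.25297436 0.128     ]]
tool 236 [ 0.4373014  -0.05402836] 155.47941193477487 mid [ 0.43734955 -0.05405033] -0.07786844879643914 0.07776258957276026
```

```bash
python3 - <<'E'
from h import *
import pickle
d=pickle.load(open("top0.pkl","rb"));s=pickle.load(open("side0.pkl","rb"))
for k in[(260,216),(234,232),(285,233),(306,236)]:
    print(k,[proj(s,onz(d,[k],z)).round().tolist()[0] for z in(.05,.07,.09)])
im=s["frame"][:,:,::-1];cv2.imwrite("pics/crop2.png",cv2.resize(im[170:290,180:340],(800,600)))
E
```

```text
(260, 216) [[259.0, 220.0], [258.0, 214.0], [257.0, 208.0]]
(234, 232) [[236.0, 213.0], [236.0, 208.0], [235.0, 202.0]]
(285, 233) [[252.0, 232.0], [251.0, 226.0], [250.0, 219.0]]
(306, 236) [[257.0, 242.0], [256.0, 235.0], [255.0, 228.0]]
```

View pics/crop2.png

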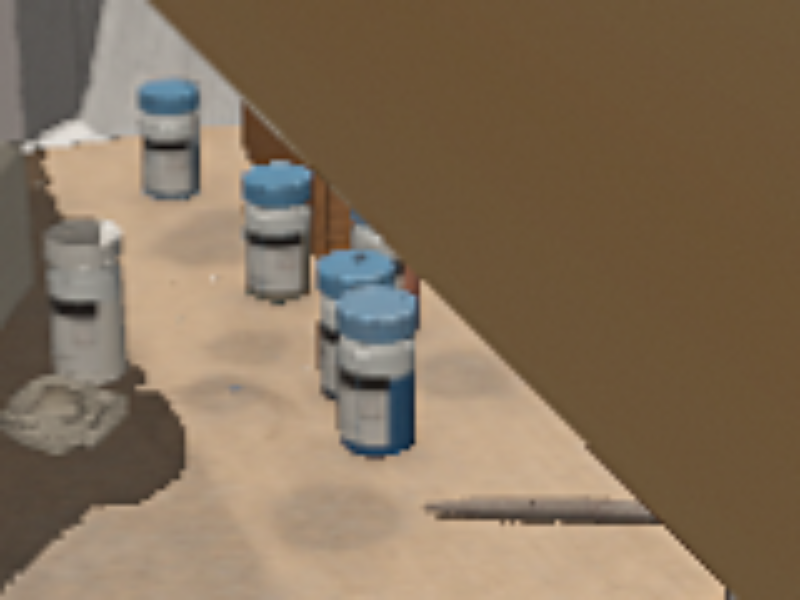

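>>> jog_arm(
  moves=[
    [0,0,-0.18,30,-35,10,85],
    [0,0,-0.36,80,-90,10,85],
    [0,0,-0.54,130,-145,10,85],
    [0,0,-0.72,180,-200,10,85],
    [0,0,-0.9,220,-260,10,85],
  ],
  newtons=40,
)

```text
clock: 0.72
position: [0.389, 0.3944, 0.2661]
tool_rot: [0.0, 0.569, 0.822, -0.0]
force: [0.6, 0.1, 0.6]
gripper_width: 0.0845
grip_force: 0.0
```

The crop shows bottles with caps near z = 0.087 (for example at crop (377,297)), so the fingers at about 0.105 clear them. Continuing to the knob.

>>> jog_arm(
  moves=[
    [0,0,-0.17,35,-45,0,85],
    [0,0,-0.34,70,-90,0,85],
    [0,0,-0.44,80,-120,0,85],
    [0,0,-0.44,80,-120,0,85],
    [0,0,-0.44,80,-120,0,85],
  ],
)

```text
clock: 1.35
position: [0.4666, 0.2776, 0.2662]
tool_rot: [-0.001, 0.732, 0.682, -0.0]
force: [-0.3, 1.3, 0.6]
gripper_width: 0.0852
grip_force: 0.0
```

>>> jog_arm(
  moves=[
    [0,0,-0.01,20,-26,-10,85],
    [0,0,-0.01,20,-26,-60,85],
    [0,0,-0.01,20,-26,-105,85],
    [0,0,-0.01,20,-26,-136,85],
    [0,0,-0.01,20,-26,-136,85],
  ],
)

```text
clock: 1.98
position: [0.4847, 0.2513, 0.1279]
tool_rot: [-0.001, 0.735, 0.679, -0.003]
force: [-0.1, -0.6, 1.1]
gripper_width: 0.0851
grip_force: 0.0
```

>>> jog_arm(
  moves=[
    [0,0,0,0,0,0,20],
    [0,0,0,0,0,0,20],
    [0,0,0,0,0,0,20],
    [0,0,0,0,0,0,20],
    [0,0,0,0,0,0,20],
  ],
  newtons=40,
)

```text
clock: 2.6
position: [0.4882, 0.251, 0.1318]
tool_rot: [-0.0, 0.736, 0.677, 0.001]
force: [-1.7, -0.1, 5.6]
gripper_width: 0.0271
grip_force: 39.0
```

>>> jog_arm(
  moves=[
    [0,0,0,-1.5,-20,0,20],
    [0,0,0,-3.5,-45,0,20],
    [0,0,0,-5.5,-70,0,20],
    [0,0,0,-7.5,-95,0,20],
    [0,0,0,-9.4,-120,0,20],
  ],
)

```text
clock: 3.22
position: [0.4784, 0.1307, 0.1317]
tool_rot: [-0.0, 0.736, 0.677, 0.001]
force: [-3.3, 2.3, 6.8]
gripper_width: 0.0267
grip_force: 41.3
```

>>> jog_arm(
  moves=[
    [0,0,0,-1.6,-20,0,20],
    [0,0,0,-3.2,-40,0,20],
    [0,0,0,-4.4,-56,0,20],
    [0,0,0,-5.0,-64,0,20],
    [0,0,0,-5.3,-67,0,20],
  ],
)

```text
clock: 3.85
position: [0.4732, 0.0666, 0.1317]
tool_rot: [-0.001, 0.735, 0.678, 0.002]
force: [-3.5, 13.6, 4.8]
gripper_width: 0.0266
grip_force: 41.1
```

>>> jog_arm(
  moves=[
    [0,0,0,0,0,0,20],
    [0,0,0,0,0,0,20],
    [0,0,0,0,1,0,80],
    [0,0,0,0,1,0,80],
    [0,0,0,0,1,0,80],
  ],
)

```text
clock: 4.47
position: [0.4731, 0.0637, 0.1303]
tool_rot: [0.0, 0.736, 0.677, -0.0]
force: [-0.3, -0.5, 0.0]
gripper_width: 0.079
grip_force: 0.0
```

>>> jog_arm(
  moves=[
    [0,0,0,0,0,20,80],
    [0,0,0,0,0,70,80],
    [0,0,0,-10,-40,100,80],
    [0,0,0,-20,-80,100,80],
    [0,0,0,-36,-120,100,80],
  ],
)

```text
clock: 5.1
position: [0.4371, -0.0573, 0.231]
tool_rot: [0.001, 0.736, 0.677, 0.001]
force: [-0.1, -0.3, -0.1]
gripper_width: 0.0798
grip_force: 0.0
```

>>> jog_arm(
  moves=[
    [0,0,0.18,0,3,-15,60],
    [0,0,0.36,0,3,-30,60],
    [0,0,0.54,0,3,-45,60],
    [0,0,0.72,0,3,-60,60],
    [0,0,0.9,0,3,-75,60],
  ],
)

```text
clock: 5.72
position: [0.437, -0.0532, 0.1548]
tool_rot: [0.0, 0.366, 0.931, -0.0]
force: [1.1, -0.1, -0.1]
gripper_width: 0.06
grip_force: 0.0
```

>>> jog_arm(
  moves=[
    [0,0,0.16,0,0,-5,60],
    [0,0,0.32,0,0,-10,60],
    [0,0,0.325,0,0,-15,60],
    [0,0,0.325,0,0,-15,60],
    [0,0,0.325,0,0,-15,60],
  ],
)

```text
clock: 6.35
position: [0.4371, -0.0528, 0.1404]
tool_rot: [0.0, 0.214, 0.977, -0.0]
force: [0.5, 0.2, 0.2]
gripper_width: 0.0602
grip_force: 0.0
```

```bash
python3 - <<'E'
from h import *
import pickle
d=grab("top","top1.png");pickle.dump(d,open("top1.pkl","wb"))
cv2.imwrite("pics/crop3.png",cv2.resize(d["frame"][150:260,200:360,::-1],(800,550),interpolation=cv2.INTER_CUBIC))
s=monitor.sense();q=np.array(s["tool_rot"]);print(s["position"],np.degrees(2*np.arctan2(q[2],q[1]))-90)
E
```

```text
[ 0.43720206 -0.05276571  0.14049118] 65.35786706006718
```

View pics/crop3.png

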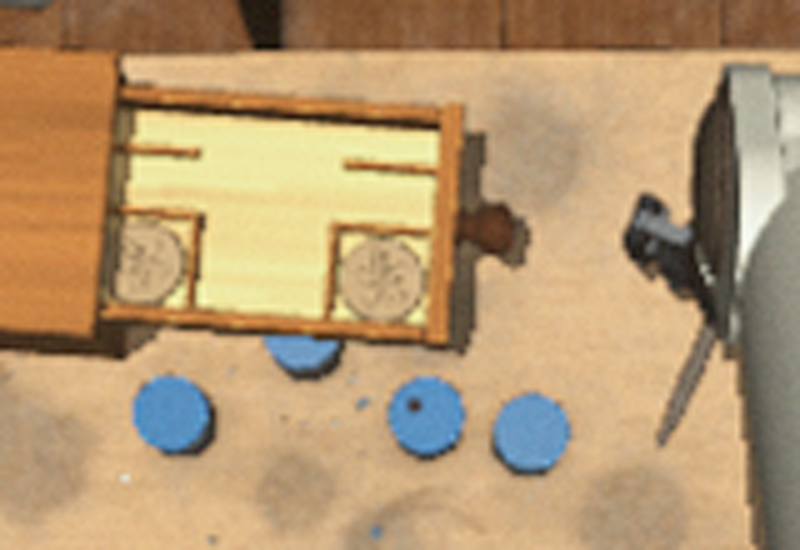

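The crop shows the drawer fully out with both medallions in their cells. The lane lies between the ribs: front at (390,166) and (385,229), rear at (160,151) and (160,213).

```bash
python3 - <<'E'
from h import *
import pickle
d=pickle.load(open("top1.pkl","rb"))
c=np.array([(390,166),(390,229),(160,151),(160,213),(463,105),(449,343),(495,228)])/5+[199.6,149.6]
P=onz(d,c,.116);F=onz(d,c[4:6],.147);print(P[:4].round(4),F.round(4))
print("knob",onz(d,c[6:],.128))
a=(P[0]+P[1])/2;b=(P[2]+P[3])/2;x=(b-a)[:2];x/=np.linalg.norm(x);print("dir",np.degrees(np.arctan2(x[1],x[0])),"w",np.linalg.norm(P[0]-P[1]),np.linalg.norm(P[2]-P[3]))
# front plane point and lane centre
t=(F.mean(0)[:2]-a[:2])@x;print("lane by front",a[:2]+x*(t+.097))
X=np.array([np.cos(np.radians(85.45)),np.sin(np.radians(85.45))])
k=np.array([.4732,.0663]);print("lane x by knob",k+X*.119, "lateral of lane from it", (a[:2]-k)@np.array([X[1],-X[0]]),(b[:2]-k)@np.array([X[1],-X[0]]))
E
```

```text
[[0.5108 0.128  0.116 ]
 [0.4767 0.1282 0.116 ]
 [0.5202 0.2515 0.116 ]
 [0.4865 0.2512 0.116 ]] [[0.5374 0.0889 0.147 ]
 [0.4118 0.0973 0.147 ]]
knob [[0.47489706 0.07242048 0.128     ]]
dir 85.57297857969012 w 0.03412910842489865 0.03370844537350621
lane by front [0.49845953 0.1884963 ]
lane x by knob [0.48264016 0.18492497] lateral of lane from it 0.015616200370079485 0.015350937919762124
```

>>> jog_arm(
  moves=[
    [0,0,0,0,-1,-40,60],
    [0,0,0,0,-1,-80,60],
    [0,0,0,0,-1,-104,60],
    [0,0,0,0,-1,-112,60],
    [0,0,0,0,-1,-112,60],
  ],
)

```text
clock: 7.02
position: [0.4372, -0.0537, 0.0284]
tool_rot: [-0.0, 0.213, 0.977, -0.0]
force: [0.1, 0.1, 0.5]
gripper_width: 0.0602
grip_force: 0.0
```

>>> jog_arm(
  moves=[
    [0,0,0,0,0,0,2],
    [0,0,0,0,0,0,2],
    [0,0,0,0,0,0,2],
    [0,0,0,0,0,0,2],
    [0,0,0,0,0,0,2],
  ],
  newtons=30,
)

```text
clock: 7.65
position: [0.4377, -0.0538, 0.029]
tool_rot: [0.001, 0.213, 0.977, 0.0]
force: [-1.8, 0.1, 7.4]
gripper_width: 0.0097
grip_force: 30.1
```

>>> jog_arm(
  moves=[
    [0,0,0,0,0,30,2],
    [0,0,0,0,0,80,2],
    [0,0,0,0,0,130,2],
    [0,0,0,0,0,175,2],
    [0,0,0,0,0,200,2],
  ],
)

```text
clock: 8.28
position: [0.4378, -0.0538, 0.2309]
tool_rot: [0.002, 0.213, 0.977, 0.0]
force: [0.5, 0.1, -0.3]
gripper_width: 0.0094
grip_force: 29.3
```

>>> jog_arm(
  moves=[
    [0,0,-0.15,5,20,5,2],
    [0,0,-0.3,12,50,5,2],
    [0,0,-0.45,22,90,5,2],
    [0,0,-0.6,32,130,5,2],
    [0,0,-0.75,42,170,5,2],
  ],
)

```text
clock: 8.9
position: [0.479, 0.1173, 0.2333]
tool_rot: [-0.0, 0.558, 0.83, -0.0]
force: [0.3, -1.1, -0.9]
gripper_width: 0.0094
grip_force: 29.3
```

>>> jog_arm(
  moves=[
    [0,0,-0.15,6,30,0,2],
    [0,0,-0.3,12,55,0,2],
    [0,0,-0.42,18,70,0,2],
    [0,0,-0.47,18,70,0,2],
    [0,0,-0.47,18,70,0,2],
  ],
)

```text
clock: 9.52
position: [0.4966, 0.1863, 0.233]
tool_rot: [-0.0, 0.734, 0.679, -0.0]
force: [0.5, -0.5, -0.6]
gripper_width: 0.0094
grip_force: 29.3
```

```bash
python3 - <<'E'
from h import *
import pickle
s=monitor.sense();q=np.array(s["tool_rot"]);print(s["clock"],s["position"],np.degrees(2*np.arctan2(q[2],q[1]))-90,s["gripper_width"],s["grip_force"])
d=grab("top");cv2.imwrite("pics/crop4.png",cv2.resize(d["frame"][130:250,190:350,::-1],(800,600),interpolation=cv2.INTER_CUBIC))
E
```

```text
9.525 [0.49663013 0.18633053 0.23297063] -4.412504722483334 0.00941874541208055 29.332753212656826
```

View pics/crop4.png

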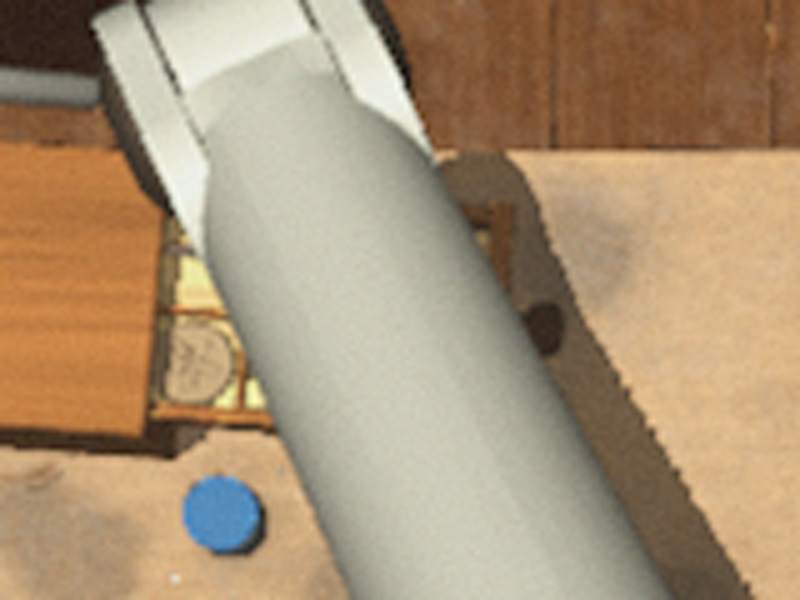

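The arm hides the lane here, but the rear cell and its medallion (crop (197,362)) look untouched. Lowering on the measured numbers, with a force check.

>>> jog_arm(
  moves=[
    [0,0,0,1.5,-1,-30,2],
    [0,0,0,1.5,-1,-60,2],
    [0,0,0,1.5,-1,-80,2],
    [0,0,0,1.5,-1,-92,2],
    [0,0,0,1.5,-1,-96,2],
  ],
)

```text
clock: 10.2
position: [0.4983, 0.185, 0.1369]
tool_rot: [-0.0, 0.734, 0.679, -0.0]
force: [-1.1, -0.9, -0.7]
gripper_width: 0.0094
grip_force: 29.3
```

>>> jog_arm(
  moves=[
    [0,0,0,0,0,-1.5,2],
    [0,0,0,0,0,-3,2],
    [0,0,0,0,0,-4.5,2],
    [0,0,0,0,0,-5,2],
    [0,0,0,0,0,-5,2],
  ],
)

```text
clock: 10.82
position: [0.4986, 0.1853, 0.1324]
tool_rot: [0.0, 0.734, 0.679, 0.0]
force: [0.3, 0.0, 0.0]
gripper_width: 0.0097
grip_force: 29.3
```

>>> jog_arm(
  moves=[
    [0,0,0,0,0,-0.5,2],
    [0,0,0,0,0,-1,2],
    [0,0,0,0,0,-1.5,2],
    [0,0,0,0,0,-1.5,2],
    [0,0,0,0,0,-1.5,2],
  ],
)

```text
clock: 11.45
position: [0.4986, 0.1854, 0.1315]
tool_rot: [0.0, 0.734, 0.679, 0.0]
force: [-2.2, -0.1, 5.9]
gripper_width: 0.0094
grip_force: 30.1
```

Contact with the floor. Release in a small opening, then lift straight up.

>>> jog_arm(
  moves=[
    [0,0,0,0,0,0,16],
    [0,0,0,0,0,0.5,24],
    [0,0,0,0,0,1,32],
    [0,0,0,0,0,1,34],
    [0,0,0,0,0,1,34],
  ],
)

```text
clock: 12.08
position: [0.4985, 0.1853, 0.1318]
tool_rot: [-0.0, 0.734, 0.679, 0.0]
force: [-0.4, -0.9, -0.5]
gripper_width: 0.0341
grip_force: 0.0
```

>>> jog_arm(
  moves=[
    [0,0,0,0,0,15,34],
    [0,0,0,0,0,40,34],
    [0,0,0,0,0,75,34],
    [0,0,0,0,-40,85,34],
    [0,0,0,-10,-100,85,34],
  ],
)

```text
clock: 12.7
position: [0.4903, 0.0863, 0.2194]
tool_rot: [0.001, 0.733, 0.681, 0.003]
force: [0.6, -0.8, 0.0]
gripper_width: 0.0343
grip_force: 0.0
```

>>> jog_arm(
  moves=[
    [0,0,0,0,-50,0,10],
    [0,0,0,-10,-80,0,0],
    [0,0,0,-10,-80,0,0],
    [0,0,0,-10,-80,0,0],
    [0,0,0,-10,-80,0,0],
  ],
)

```text
clock: 13.32
position: [0.4789, 0.0067, 0.2172]
tool_rot: [0.0, 0.733, 0.68, 0.0]
force: [-0.0, -0.5, 0.7]
gripper_width: 0.0001
grip_force: 0.0
```

```bash
python3 - <<'E'
from h import *
import pickle
s=monitor.sense();print(s["clock"],s["position"],s["tool_rot"],s["gripper_width"])
d=grab("top");pickle.dump(d,open("top2.pkl","wb"));cv2.imwrite("pics/crop5.png",cv2.resize(d["frame"][150:260,200:360,::-1],(800,550),interpolation=cv2.INTER_CUBIC))
E
```

```text
13.325 [0.47892645 0.00668838 0.21718148] [3.21805291e-05 7.33369012e-01 6.79830640e-01 4.38432784e-04] 0.0001083564890041637
```

View pics/crop5.png

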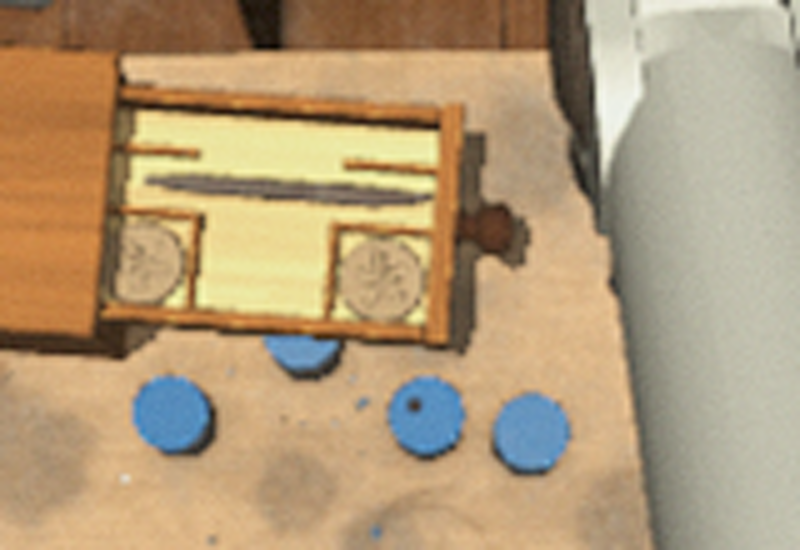

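The crop shows the tool lying flat in the lane, from (147,181) to (435,197) with its middle at (291,189), and both medallions in their cells. Now pushing the knob with closed fingers.

>>> jog_arm(
  moves=[
    [0,0,0,-9,0,-20,0],
    [0,0,0,-9,0,-55,0],
    [0,0,0,-9,0,-86,0],
    [0,0,0,-8,12,-86,0],
    [0,0,0,-7,24,-86,0],
  ],
)

```text
clock: 14.0
position: [0.4724, 0.0309, 0.1316]
tool_rot: [0.0, 0.734, 0.679, 0.001]
force: [-0.1, -0.8, 0.9]
gripper_width: -0.0003
grip_force: 0.0
```

>>> jog_arm(
  moves=[
    [0,0,0,0.6,8,0,0],
    [0,0,0,1.3,16,0,0],
    [0,0,0,2.2,28,0,0],
    [0,0,0,3.3,42,0,0],
    [0,0,0,4.6,58,0,0],
  ],
)

```text
clock: 14.62
position: [0.4765, 0.088, 0.131]
tool_rot: [0.0, 0.734, 0.679, 0.0]
force: [0.8, -1.2, 1.1]
gripper_width: 0.0
grip_force: 0.8
```

>>> jog_arm(
  moves=[
    [0,0,0,1.3,17,0,0],
    [0,0,0,2.7,34,0,0],
    [0,0,0,4,51,0,0],
    [0,0,0,5.4,68,0,0],
    [0,0,0,6.7,85,0,0],
  ],
)

```text
clock: 15.25
position: [0.4829, 0.1734, 0.1307]
tool_rot: [-0.0, 0.734, 0.679, -0.0]
force: [1.0, -1.6, 0.5]
gripper_width: -0.0002
grip_force: 0.8
```

>>> jog_arm(
  moves=[
    [0,0,0,1,13,0,0],
    [0,0,0,2,25,0,0],
    [0,0,0,2.8,36,0,0],
    [0,0,0,3.5,45,0,0],
    [0,0,0,4,51,0,0],
  ],
)

```text
clock: 15.88
position: [0.4867, 0.2238, 0.1307]
tool_rot: [-0.0, 0.734, 0.679, -0.0]
force: [-0.1, -1.9, 1.0]
gripper_width: -0.0
grip_force: 0.6
```

>>> jog_arm(
  moves=[
    [0,0,0,0.2,2,0,0],
    [0,0,0,0.3,4,0,0],
    [0,0,0,0.5,6,0,0],
    [0,0,0,0.6,8,0,0],
    [0,0,0,0.6,8,0,0],
  ],
)

```text
clock: 16.5
position: [0.4871, 0.2288, 0.1307]
tool_rot: [0.001, 0.735, 0.678, -0.002]
force: [-1.2, -6.5, 3.4]
gripper_width: -0.0004
grip_force: 3.3
```

>>> jog_arm(
  moves=[
    [0,0,0,0.1,2,0,0],
    [0,0,0,0.3,4,0,0],
    [0,0,0,0.4,6,0,0],
    [0,0,0,0.6,8,0,0],
    [0,0,0,0.6,8,0,0],
  ],
)

```text
clock: 17.12
position: [0.4879, 0.2384, 0.1307]
tool_rot: [0.0, 0.734, 0.679, -0.001]
force: [-0.6, -5.0, 1.7]
gripper_width: 0.0003
grip_force: 2.5
```

>>> jog_arm(
  moves=[
    [0,0,0,0.1,2,0,0],
    [0,0,0,0.3,4,0,0],
    [0,0,0,0.4,6,0,0],
    [0,0,0,0.5,7,0,0],
    [0,0,0,0.5,7,0,0],
  ],
)

```text
clock: 17.75
position: [0.4879, 0.2388, 0.1306]
tool_rot: [0.002, 0.736, 0.677, -0.005]
force: [-5.3, -20.4, 12.9]
gripper_width: -0.0
grip_force: 10.1
```

Hard stop at 20 N, so the drawer is shut. Backing off and checking.

>>> jog_arm(
  moves=[
    [0,0,0,-1,-10,0,0],
    [0,0,0,-2,-30,0,0],
    [0,0,0,-4,-70,30,0],
    [0,0,0,-6,-125,70,0],
    [0,0,0,-10,-180,100,0],
  ],
)

```text
clock: 18.38
position: [0.4792, 0.0704, 0.2294]
tool_rot: [0.0, 0.734, 0.68, 0.001]
force: [0.9, -0.4, 0.6]
gripper_width: 0.0
grip_force: 0.0
```

>>> jog_arm(
  moves=[
    [0,0,0,0,-50,0,0],
    [0,0,0,0,-90,0,0],
    [0,0,0,0,-90,0,0],
    [0,0,0,0,-90,0,0],
    [0,0,0,0,-90,0,0],
  ],
)

```text
clock: 19.0
position: [0.4789, -0.0172, 0.2279]
tool_rot: [-0.0, 0.733, 0.68, 0.0]
force: [1.0, 0.6, -0.2]
gripper_width: -0.0
grip_force: 0.0
```

```bash
python3 - <<'E'
from h import *
s=monitor.sense();print(s["clock"],s["position"],s["force"])
d=grab("top");cv2.imwrite("pics/crop6.png",cv2.resize(d["frame"][145:230,125:245,::-1],(720,510),interpolation=cv2.INTER_CUBIC))
E
```

```text
19.0 [ 0.47892814 -0.01716446  0.22789886] [ 0.97719763  0.56046294 -0.163015  ]
```

View pics/crop6.png

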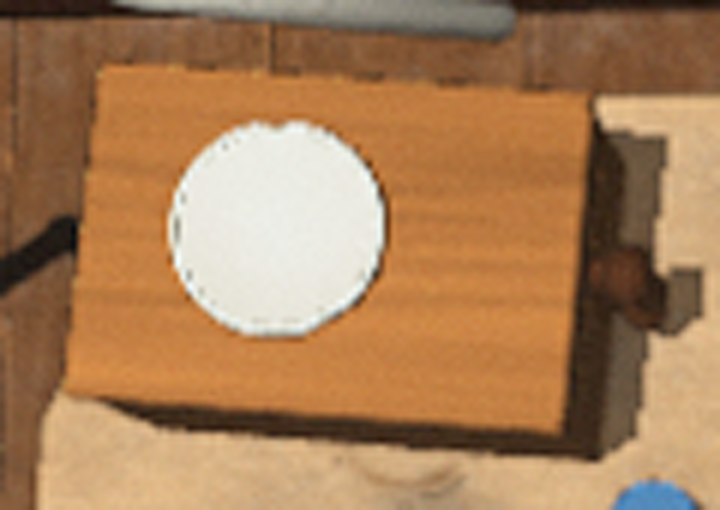

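The crop matches the first picture: the knob is back at (635,285), the drawer is shut and the disc is where it was.

```bash
python3 -c "
from cell import finish_job
print(finish_job())"
```

```text
the job is handed in; nothing more can be done
None
```

The job is handed in at about 19 s of the 67 s: the tool was laid flat in the upper drawer's lane, the drawer was pushed to its hard stop, and the last picture shows it shut with the disc unmoved; no verdict came back.

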